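# Sort two drive gears on the gear tester

### The arm

A 7-joint arm with a two-finger parallel gripper is mounted at the origin on a cart in front of the work surface, level with it; the furniture and walls round the work are solid. World frame = base frame: x ahead of the robot, y to its left, z up, the work surface at z = 0. Lengths are in mm, angles in rad, forces in N, time in s.
With the tool pointing down it reaches from about 425 to 800 mm from the base axis. Payload 8.3 kg.
Tool frame: the origin (TCP) lies on the centre line of the jaws, within the pads' length; the fingertips stand 19 mm ahead of it and the grasp point (between the pads) is the TCP; z points along the fingers, y is the line along which they close (so a half turn about z gives the same grasp; the last joint's range is limited). The gripper opens to 85 mm and grips with 20 to 120 N. Pads are 22 mm wide; open, the fingers measure 114 mm over their backs; the gripper's body (76 mm by 85 mm) begins 54 mm behind the grasp point. The pads swing forward as they close: fully open they stand 13 mm farther back than shut.
Start: joints at [-1.168, 0.383, 0.016, 1.37, -0.006, 1.388, -0.046], TCP at [280.661, 558.421, 250.279] pointing down, gripper open.
Joint ranges: [-2.95, 2.95], [-0.25, 2.06], [-1.52, 1.56], [0.18, 2.33], [-1.44, 4.58], [0.02, 2.06], [-3.01, 3.01]. Speed limits (rad/s): [2.39, 2.39, 3.01, 3.01, 3.14, 3.14, 3.14].

### API

Orientations are given as a 3x3 rotation matrix whose columns are the frame's x, y, z axes.
In Python, from station import robot, viewer, probe_bus gives the robot as it stands (robot), with the cameras (viewer) and the readings (probe_bus).
- The arm moves only by the shell command python3 shift.py FILE [OPENING], which reads ROWS from the file FILE. ROWS is a JSON list of rows, 1 to 10 of them, each an object with the fields xyz (a list: dx, dy, dz in mm), twist (a turn about the tool's z in rad); a field left out counts as zero; each row shifts and turns the commanded pose from where the row before left it, along the tool's axes as they then stand; what a row does not reach is not made up. A row lasts 1/12 s, in which the tool goes at most 41.7 mm and 0.125 rad, less where a joint would pass 70% of its speed; a pose out of reach is approached as far as the arm can. OPENING is the opening from 0.0 (shut) to 1.0 (fully open), set as the command begins (- or left out keeps the last). The fingers move at their own pace and stop on an object; the grip force is fixed at half the most. Time passes only in rows, so rows that do not move let the fingers close. It prints the time, the measured TCP pose, the force, the opening and the grip force at its end. Input that does not fit is refused with a message, and nothing moves.
- probe_bus.state(): the state, without advancing time (a new reading comes with each control period).
- viewer.camera(name): name is "scene" or "top" or "wrist"; returns (picture, depth): 384x512x3 uint8, red, green, blue; 384x512 float32, mm along the optical axis (not along the pixel's ray), 0 where there is no reading.
- viewer.camera_info(name): a dict with "fx", "fy", "cx", "cy" (pixels), "rvec" (rotation vector, rad) and "tvec" (3), from world to camera coordinates, as OpenCV has them; the wrist camera has in their place "tool_from_camera" (4x4, takes a point from camera to tool coordinates, whose origin is the TCP and whose axes are the flange's). Camera axes: x right, y down, z forward; pixel columns grow to the right and rows downward; lengths in mm; the calibration is good to about 2 mm. A picture is of the moment at which its call begins: read the wrist's pose just before it. camera_info takes no time and is no camera call.
- robot.sign_off(): hands the job in; it is judged then, once.
The state is a dict: "t": time; "joints": joint angles; "dq": joint speeds; "tau": joint torques, N m; "position": TCP position; "orientation": TCP orientation; "ft_force": force on the tool from outside, world axes, zero at the start; "ft_torque": the same for the moment, N m; "gripper_width": opening from 0.0 (shut) to 1.0 (fully open); "grip_force": force on a finger pad.
Only numpy, scipy, OpenCV 4.12 (cv2) and the standard library are available. Lean on these libraries where they do the work, as an engineer would, in place of code of your own. Each camera call takes 0.05 s, during which the arm holds its last target. There are 200 camera calls.

### The job

Two white gears for the fly-drying wheel lie mixed up on the desk: slide the coarse twelve-tooth one, whose teeth match the brass master gear, between the aluminium rails of the tester until it meshes fully with the master. With it in mesh, prove the mesh by pushing the master's crank anticlockwise (seen from above) until it comes against its stop, leaving the gear in mesh. Slide the odd fine-toothed gear all the way into the red-floored pen; keep both gears flat on the desk the whole time and leave the things round about alone.

Things in the scene. Friction and masses are not known exactly. Their poses are not given: they have to be found in the camera images.
- gear_12: The good gear: off-white plastic ring gear, 12 coarse teeth, loose, flat on the desk. 68 mm over the tips, about 49 mm at the roots, 15 mm thick, plain through bore of 36 mm diameter, 60 g. Origin: centre of its underside (z = 0 when flat); z up; x through a tooth. Slides easily; can be dragged by closed fingertips lowered into the bore, or pushed at its edge.
- gear_20: The odd gear: same off-white plastic, same 68 mm over the tips, same 36 mm bore, 15 mm thick, 60 g, but with 20 fine teeth, so it does not mesh with the master. Origin: centre of its underside; z up.
- tester: Gear tester, fixed: aluminium base, brass master gear on a post, two parallel rubber-lined rails 12 mm high. Origin: on the desk under the master's axis; z up; -x points out through the rails' mouth (about to world +y). Rails 71.6 mm apart, even about the x axis, from x = -30 to -105 mm; then lead-ins flare by 29 degrees each to x = -133 mm. Between them the gear slides on the desk.
- master_axis (a point): Axis of the master gear, at the height of its upper face, 16 mm above the desk. The master is brass, 16 coarse teeth, 88 mm over the tips, teeth from 4 to 16 mm above the desk, free to turn.
- mesh_home (a point): Point on the desk between the rails, 70 mm from the master's axis: where the centre of the 12-tooth gear stands when fully meshed (tips first touch at 78 mm from the axis; it can go in to about 68 mm). A gentle push makes both gears turn a little so that the teeth interlock; if the tips ever stand point to point, back off a centimetre and push again, or nudge the crank a little.
- master (a joint): Turn of the master gear, rad, positive anticlockwise from above. At 0 the crank points 60 degrees clockwise of the tester's +x axis; it starts between -0.2 and 0.2, and meshing may turn it by up to 0.25. Range -0.6 to the stop at 1.75 (crank arm meets a small red post). Turns easily (under 1 N at the knob), stays where it is left.
- crank_knob (a point): Top centre of the crank's knob: black upright cylinder 13 mm wide, from 21 to 50 mm above the desk, 28 mm from the master's axis, on a dark arm 10 mm wide (top 21 mm above the desk, reaching 54 mm from the axis) fixed to the master gear. The hub on the axis is 18 mm wide, its cap 26 mm above the desk.
- pen: Reject pen, fixed: plywood walls 8 mm thick, 14 mm high on three sides round a red floor level with the desk, no sill. Origin: on the desk, middle of the inner floor, which is 110 mm (x) by 100 mm (y); open side at x = -55 mm (-x points out of it, about to world -y), back wall's inner face at x = +55 mm.
- hook_box: Bystander: small clear hook box 63 x 50 x 26 mm, loose. Origin: centre of its underside.
- cement_bottle: Bystander: small bottle with black cap, 26 mm wide, 58 mm tall, loose. Origin: centre of its underside.
- tweezers: Bystander: steel tweezers 105 x 10 x 8 mm lying along x, loose. Origin: centre of its underside.
- bobbin: Bystander: thread bobbin holder 112 x 42 x 22 mm lying along x, loose. Origin: centre of its underside.
- tape_roll: Bystander: roll of tan tape 52 mm wide, 16 mm thick, lying flat, loose. Origin: centre of its underside.

How it is judged:
By the outcome, as a careful person would: the job done as asked, in the order asked, and still so for the second after the job is handed in, with the robot touching nothing.
It also fails if it takes over 54 s, if anything falls off the work surface, if the arm or the gripper's body presses on something with over 40 N, if the wrist force passes 120 N, or if a joint passes its speed limit or range.

## Working session

There is one attempt and no reset: what is moved stays moved. The work goes in short steps, Python scripts to look and compute and a shell command to move; the robot and the scene stay as the last step left them, time stands still between calls to the robot, and variables do not carry over. Pictures are saved under pics/ and viewed, at most 13 in all, crops included, and the job is handed in when it is done.

```bash
ls
cat > h.py <<'E'
import numpy as np,cv2
from station import robot, viewer, probe_bus
def cam(n):
    p,d=viewer.camera(n);i=viewer.camera_info(n);return p,d,i
def world(i,u,v,z=None,d=None):
    R=cv2.Rodrigues(np.array(i["rvec"],float))[0];t=np.array(i["tvec"],float).ravel()
    r=np.array([(u-i["cx"])/i["fx"],(v-i["cy"])/i["fy"],1.])
    c=-R.T@t; w=R.T@r
    s=d if d is not None else (z-c[2])/w[2]
    return c+s*w
def topmap(p,i,x0,x1,y0,y1,s,z):
    # rectified: columns = world -y (left = +y), rows = -x (up = +x), s px/mm, plane z
    R=cv2.Rodrigues(np.array(i["rvec"],float))[0];t=np.array(i["tvec"],float).ravel()
    K=np.array([[i["fx"],0,i["cx"]],[0,i["fy"],i["cy"]],[0,0,1]])
    H=K@np.c_[R[:,0],R[:,1],R[:,2]*z+t]
    A=np.array([[0,-1/s,x1],[-1/s,0,y1],[0,0,1]])
    return cv2.warpPerspective(p,H@A,(int((y1-y0)*s),int((x1-x0)*s)),flags=cv2.WARP_INVERSE_MAP|cv2.INTER_LINEAR)
E
mkdir -p pics
python3 - <<'E'
from h import *
s=probe_bus.state();print(s["t"],s["position"],s["orientation"],s["gripper_width"])
for n in("top","scene"):
    p,d,i=cam(n);cv2.imwrite(f"pics/{n}0.png",p[:,:,::-1]);np.savez(f"{n}0.npz",p=p,d=d);print(n,i)
    for q in [(0,0),(511,0),(0,383),(511,383)]: print(q,world(i,*q,z=0).round())
E
```

```text
pics
shift.py
station.py
0.0 [280.46460654 558.0249269  249.29359056] [[-8.93488140e-01  4.49085993e-01 -8.45435393e-04]
 [ 4.49086788e-01  8.93486484e-01 -1.72008978e-03]
 [-1.70831300e-05 -1.91655368e-03 -9.99998163e-01]] 0.9935690011254992
top {'fx': 456.65524081654, 'fy': 456.65524081654, 'cx': 255.89750763119883, 'cy': 190.49119856025536, 'rvec': array([ 2.13909236, -2.08784234,  0.21844513]), 'tvec': array([  35.33100683,  539.69257594, 1382.88473277])}
(0, 0) [1224.  981.    0.]
(511, 0) [1272. -851.    0.]
(0, 383) [-59. 803.   0.]
(511, 383) [ -24. -735.    0.]
scene {'fx': 480.8439913866591, 'fy': 480.8439913866591, 'cx': 240.43198999319526, 'cy': 187.80020498475503, 'rvec': array([ 2.06117265, -0.56045664,  0.32289421]), 'tvec': array([-433.3082085 ,  228.91136576, 1055.23105412])}
(0, 0) [ 398. 3667.    0.]
(511, 0) [4125. 1635.    0.]
(0, 383) [-114. -200.    0.]
(511, 383) [ 677. -663.    0.]
```

Run:
```python
from h import *
p=np.load("top0.npz")["p"];i=viewer.camera_info("top")
m=topmap(p,i,300,850,-400,400,1,0)
cv2.imwrite("pics/m0.png",m[:,:,::-1])
```

```text
(no output)
```

View pics/m0.png

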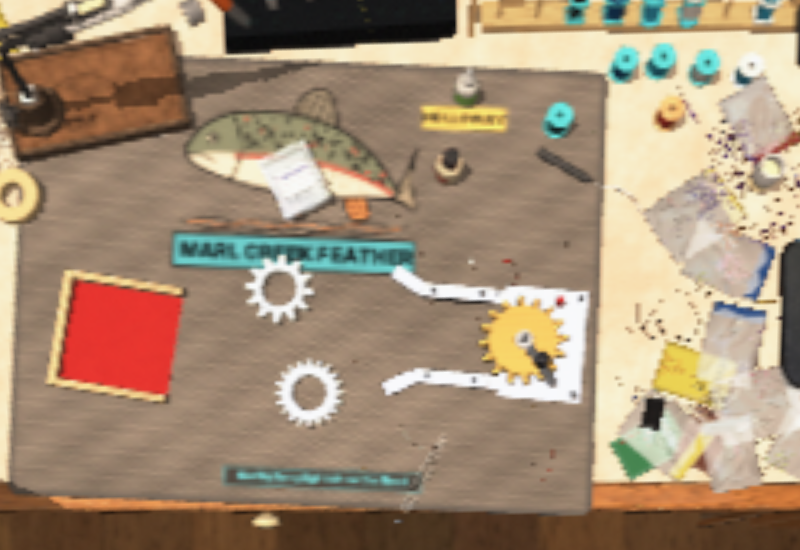

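View pics/scene0.png

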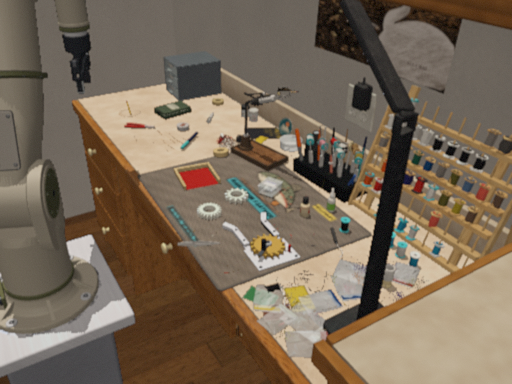

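The map (1 px = 1 mm, x=850-row, y=400-col) shows the coarse gear at (279,288), the fine one at (309,393), the master at (523,340) with its crank to lower right, and the pen at (118,337) opening right. Next I measure these more precisely.

```bash
cat > meas.py <<'E'
from h import *
from scipy.optimize import least_squares
def gears(p,i,z=15,win=None):
    s=4;x0,x1,y0,y1=win or (400,640,40,170)
    m=topmap(p,i,x0,x1,y0,y1,s,z)
    hsv=cv2.cvtColor(m,cv2.COLOR_RGB2HSV)
    k=((hsv[...,2]>185)&(hsv[...,1]<60)).astype(np.uint8)
    n,l,st,c=cv2.connectedComponentsWithStats(k);out=[]
    for j in range(1,n):
        if st[j,4]<600*s*s: continue
        (cx,cy),r=cv2.minEnclosingCircle(np.argwhere(l==j)[:,::-1].astype(np.float32))
        out.append(((x1-c[j][1]/s).round(1),(y1-c[j][0]/s).round(1),st[j,4]/s/s,(x1-cy/s),(y1-cx/s),r/s))
    return m,out
E
python3 - <<'E'
from meas import *
f=np.load("top0.npz");p=f["p"];d=f["d"];i=viewer.camera_info("top")
m,o=gears(p,i);print(*o,sep="\n")
t=topmap(p,i,430,590,-200,30,3,14)
hsv=cv2.cvtColor(t,cv2.COLOR_RGB2HSV)
k=((hsv[...,0]>15)&(hsv[...,0]<32)&(hsv[...,1]>110)&(hsv[...,2]>120)).astype(np.uint8)
k[:, :260]=0
n,l,st,c=cv2.connectedComponentsWithStats(k);j=1+np.argmax(st[1:,4])
(cx,cy),r=cv2.minEnclosingCircle(np.argwhere(l==j)[:,::-1].astype(np.float32))
print("master",590-cy/3,30-cx/3,r/3,590-c[j][1]/3,30-c[j][0]/3)
b=topmap(p,i,430,590,170,370,3,0)
hsv=cv2.cvtColor(b,cv2.COLOR_RGB2HSV)
k=((hsv[...,0]<8)|(hsv[...,0]>172))&(hsv[...,1]>150)&(hsv[...,2]>120)
pts=np.argwhere(k)[:,::-1].astype(np.float32)
q=cv2.boxPoints(cv2.minAreaRect(pts));print("pen",np.c_[590-q[:,1]/3,370-q[:,0]/3].round(1))
cv2.imwrite("pics/t1.png",t[:,:,::-1]);
g=topmap(p,i,400,640,40,170,2,15)
a=np.zeros((480,690+260,3),np.uint8);a[:480,:690]=t;a[:,690:]=g
cv2.imwrite("pics/a1.png",cv2.resize(a,(800,404))[:,:,::-1])
E
```

```text
(np.float64(558.5), np.float64(121.0), np.float64(1811.6875), 558.230224609375, 120.77002716064453, 34.47247314453125)
(np.float64(455.6), np.float64(91.6), np.float64(2202.5), 455.2619934082031, 90.98765563964844, 35.280517578125)
master 507.7046305338542 -120.26340738932291 43.88690185546875 508.96853381786525 -117.37284350187852
pen [[472.1 342.5]
 [571.3 326.6]
 [553.7 216.8]
 [454.5 232.6]]
```

View pics/a1.png

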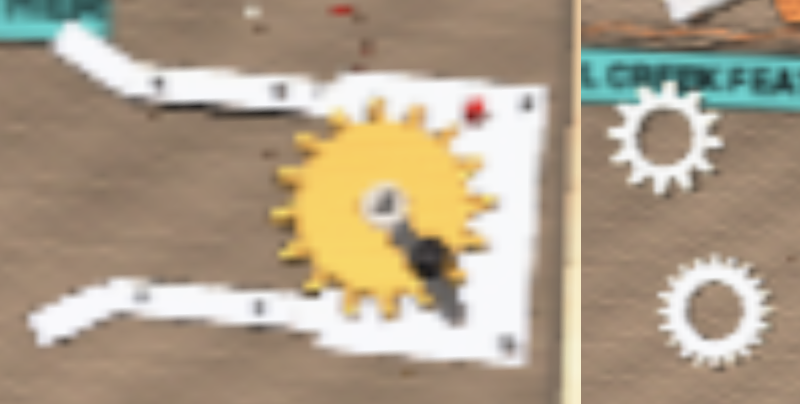

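Confirmed: the upper gear (558.4,120.9) is coarse and the lower (455.4,91.3) is fine. The rail screws put the mouth direction at (0.079,0.997), so mesh_home is about (513,-50.5). I'll align the tool with the rails, close the fingers and move above the coarse gear.

```bash
cat > go.py <<'E'
import sys,numpy as np
from station import robot, viewer, probe_bus
s=probe_bus.state();R=np.array(s["orientation"]);P=s["position"]
print(s["t"],np.round(P,1),"yawX",np.degrees(np.arctan2(R[1,0],R[0,0])).round(2))
for a in sys.argv[1:]:
    T=np.array([float(v) for v in a.split(",")]);print(a,"->",(R.T@(T-P)).round(1))
E
echo '[{"twist":-0.097}, {"twist":-0.097}, {"twist":-0.097}, {"twist":-0.097}, {"xyz":[-22, -29.5, 5]}, {"xyz":[-22, -29.5, 5]}, {"xyz":[-22, -29.5, 5]}, {"xyz":[-22, -29.5, 5]}, {"xyz":[-22, -29.5, 5]}, {"xyz":[-22, -29.5, 5]}]' > next.json && python3 shift.py next.json 0.0 && echo '[{"xyz":[-22, -29.5, 5]}, {"xyz":[-22, -29.5, 5]}, {"xyz":[-22, -29.5, 5]}, {"xyz":[-22, -29.5, 5]}, {"xyz":[-22, -29.5, 5]}, {"xyz":[-22, -29.5, 5]}, {"xyz":[-22, -29.5, 5]}, {"xyz":[-22, -29.5, 5]}, {}, {}]' > next.json && python3 shift.py next.json
python3 go.py 558.4,120.9,120
python3 - <<'E'
from h import *
s=probe_bus.state();p,d,_=cam("wrist");i=viewer.camera_info("wrist");print(i)
np.savez("w1.npz",p=p,d=d,R=s["orientation"],P=s["position"]);cv2.imwrite("pics/w1.png",p[:,:,::-1])
E
```

```text
t: 0.93
position: [399.0, 369.9, 219.7]
orientation: [[-0.997, 0.078, -0.001], [0.078, 0.997, -0.0], [0.0, -0.0, -1.0]]
ft_force: [1.1, -0.1, 0.2]
gripper_width: -0.005
grip_force: 0.0
t: 1.77
position: [556.2, 119.4, 179.4]
orientation: [[-0.997, 0.083, -0.001], [0.083, 0.997, -0.002], [0.001, -0.002, -1.0]]
ft_force: [0.5, 1.1, -0.2]
gripper_width: 0.001
grip_force: 0.0
1.7667 [556.2 119.4 179.4] yawX 175.22
558.4,120.9,120 -> [-2.2  1.7 59.4]
{'fx': 286.88490341252594, 'fy': 286.88490341252594, 'cx': 257.10040867677486, 'cy': 191.7516007202579, 'tool_from_camera': array([[-1.91160755e-04, -9.47429593e-01, -3.19964265e-01,
         8.21220623e+01],
       [ 9.99999812e-01, -3.67610526e-04,  4.91068499e-04,
         1.04815122e+00],
       [-5.82875060e-04, -3.19964111e-01,  9.47429485e-01,
        -1.24044663e+02],
       [ 0.00000000e+00,  0.00000000e+00,  0.00000000e+00,
         1.00000000e+00]])}
```

View pics/w1.png

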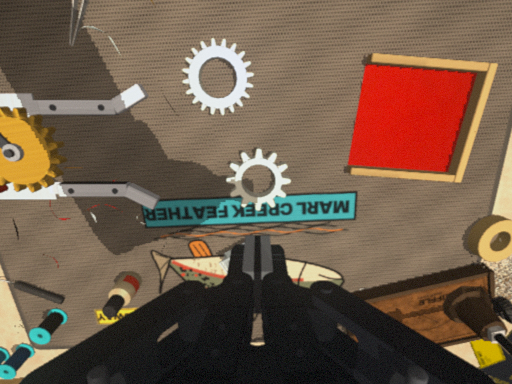

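The wrist view shows the coarse gear at (259,180), the fine one at (218,77), the pen at (420,120) and slim closed fingertips at (258,240). I'll refine the positions from this picture.

```bash
cat >> h.py <<'E'
def wristext(i,R,P):
    T=np.eye(4);T[:3,:3]=R;T[:3,3]=P
    W=np.linalg.inv(T@np.array(i["tool_from_camera"]))
    j=dict(i);j["rvec"]=cv2.Rodrigues(W[:3,:3])[0];j["tvec"]=W[:3,3];return j
E
python3 - <<'E'
from meas import *
f=np.load("w1.npz");i=wristext(viewer.camera_info("wrist"),f["R"],f["P"])
m,o=gears(f["p"],i);print(*o,sep="\n")
# rail screws (top z=12), pen floor corners
for u,v in[(53,107),(102,107),(69,190),(115,190)]: print("rail",world(i,u,v,z=12).round(1))
b=topmap(f["p"],i,430,590,170,370,3,0)
hsv=cv2.cvtColor(b,cv2.COLOR_RGB2HSV)
k=((hsv[...,0]<8)|(hsv[...,0]>172))&(hsv[...,1]>150)&(hsv[...,2]>120)
q=cv2.boxPoints(cv2.minAreaRect(np.argwhere(k)[:,::-1].astype(np.float32)));print("pen",np.c_[590-q[:,1]/3,370-q[:,0]/3].round(1))
print("hub",world(i,12,152,z=26).round(1))
E
```

```text
(np.float64(555.1), np.float64(126.4), np.float64(1209.875), 558.7040023803711, 121.29913711547852, 33.789512634277344)
(np.float64(455.8), np.float64(91.6), np.float64(1784.0), 455.93115234375, 91.57737731933594, 33.892730712890625)
rail [468.8 -72.2  12. ]
rail [472.8 -24.5  12. ]
rail [553.6 -81.6  12. ]
rail [557.7 -32.4  12. ]
pen [[470.8 342.4]
 [571.  326.5]
 [553.6 217.5]
 [453.5 233.5]]
hub [ 506.9 -115.6   26. ]
```

```bash
echo '[{"xyz":[-1, 1, 30]}, {"xyz":[-1, 0.5, 30]}, {"xyz":[0, 0, 30]}, {"xyz":[0, 0, 30]}, {}, {}]' > next.json && python3 shift.py next.json ; python3 go.py 558.6,121.1,22 521.7,49,22 513.4,-50.5,22
```

```text
t: 2.32
position: [556.0, 125.4, 59.3]
orientation: [[-0.997, 0.075, -0.004], [0.075, 0.997, -0.001], [0.004, -0.001, -1.0]]
ft_force: [0.9, 0.1, 0.3]
gripper_width: -0.004
grip_force: 0.0
2.3167 [556.  125.4  59.3] yawX 175.67
558.6,121.1,22 -> [-3.  -4.  37.3]
521.7,49,22 -> [ 28.3 -78.7  37.5]
513.4,-50.5,22 -> [  29.1 -178.5   37.6]
```

```bash
echo '[{}, {}]' > next.json && python3 shift.py next.json|sed -n 2p; python3 go.py; echo '[{}]' > next.json && python3 shift.py next.json|sed -n 2p
```

```text
position: [559.2, 125.0, 62.7]
2.4833 [559.2 125.   62.7] yawX 175.59
position: [559.1, 124.7, 62.5]
```

```bash
echo '[{"xyz":[0, -3.7, 10]}, {"xyz":[0, 0, 10]}, {"xyz":[0, 0, 10]}, {"xyz":[0, 0, 8]}, {}, {}, {}, {}]' > next.json && python3 shift.py next.json ; python3 go.py 558.6,121.1,22 521.7,49,22 513.4,-50.5,22
```

```text
t: 3.23
position: [557.7, 120.5, 22.5]
orientation: [[-0.997, 0.078, 0.0], [0.078, 0.997, 0.0], [-0.0, 0.0, -1.0]]
ft_force: [-0.4, 0.2, 0.1]
gripper_width: -0.003
grip_force: 0.0
3.2333 [557.7 120.5  22.5] yawX 175.55
558.6,121.1,22 -> [-0.9  0.7  0.5]
521.7,49,22 -> [ 30.3 -74.1   0.5]
513.4,-50.5,22 -> [  30.9 -173.9    0.5]
```

```bash
echo '[{"xyz":[3, -5, 0]}, {"xyz":[5, -10, 0]}, {"xyz":[5, -12, 0]}, {"xyz":[5, -12, 0]}, {"xyz":[5, -12, 0]}, {"xyz":[4, -12, 0]}, {"xyz":[3, -8, 0]}, {"xyz":[0, -3, 0]}, {}, {}]' > next.json && python3 shift.py next.json ; python3 go.py 521.7,49,22 513.4,-50.5,22;python3 - <<'E'
from meas import *
s=probe_bus.state();p,d,i=cam("top");print(*gears(p,i,win=(400,640,0,170))[1],sep="\n")
s=probe_bus.state();w,d,_=cam("wrist");j=wristext(viewer.camera_info("wrist"),s["orientation"],s["position"])
m=topmap(p,i,430,590,-180,110,2,15);n=topmap(w,j,430,590,-180,110,2,15)
cv2.imwrite("pics/b1.png",np.vstack([m,n])[:,:,::-1])
E
```

```text
t: 4.07
position: [522.1, 49.2, 22.4]
orientation: [[-0.997, 0.078, 0.0], [0.078, 0.997, 0.0], [-0.0, 0.0, -1.0]]
ft_force: [0.7, 0.3, -0.1]
gripper_width: -0.0
grip_force: 0.0
4.0667 [522.1  49.2  22.4] yawX 175.54
521.7,49,22 -> [ 0.4 -0.2  0.4]
513.4,-50.5,22 -> [   0.9 -100.     0.4]
(np.float64(586.9), np.float64(105.3), np.float64(820.1875), 583.1734886169434, 104.3660888671875, 26.212772369384766)
```

View pics/b1.png

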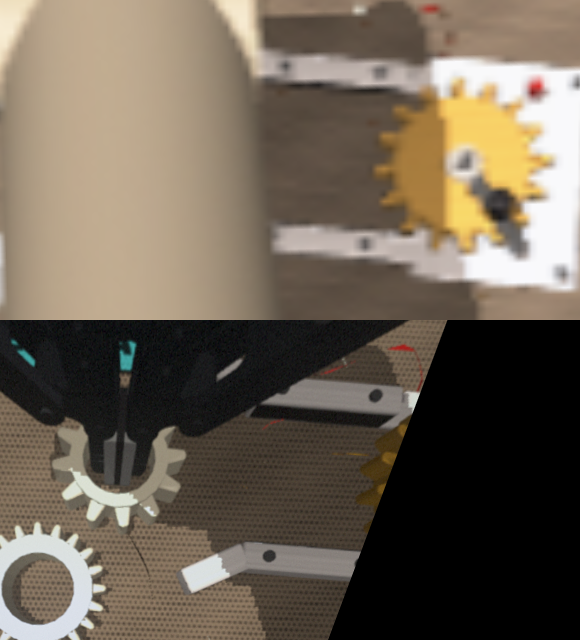

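The gear is on the fingers and lined up with the rails: wrist map (118,465), world about (518,51). Sliding it in.

```bash
echo '[{"xyz":[0, -5, 0]}, {"xyz":[0, -10, 0]}, {"xyz":[0, -10, 0]}, {"xyz":[0, -10, 0]}, {"xyz":[0, -10, 0]}, {"xyz":[0, -10, 0]}, {"xyz":[0, -8, 0]}, {"xyz":[0, -6, 0]}, {"xyz":[0, -5, 0]}, {}]' > next.json && python3 shift.py next.json ; echo '[{"xyz":[0, -4, 0]}, {"xyz":[0, -4, 0]}, {"xyz":[0, -4, 0]}, {"xyz":[0, -3, 0]}, {"xyz":[0, -3, 0]}, {"xyz":[0, -3, 0]}, {"xyz":[0, -3, 0]}, {}]' > next.json && python3 shift.py next.json; python3 go.py 513.4,-50.5,22;python3 - <<'E'
from meas import *
p,d,i=cam("top")
m=topmap(p,i,430,590,-180,50,3,15)
s=probe_bus.state();w,d,_=cam("wrist");j=wristext(viewer.camera_info("wrist"),s["orientation"],s["position"])
n=topmap(w,j,450,590,-180,50,3,15)
np.savez("c.npz",w=w,p=p,R=s["orientation"],P=s["position"])
cv2.imwrite("pics/c1.png",cv2.resize(np.vstack([m,n]),None,fx=.65,fy=.65,interpolation=cv2.INTER_AREA)[:,:,::-1])
E
```

```text
t: 5.0
position: [515.9, -26.2, 22.3]
orientation: [[-0.997, 0.079, -0.0], [0.079, 0.997, -0.0], [0.0, -0.0, -1.0]]
ft_force: [0.0, 0.1, -0.2]
gripper_width: -0.001
grip_force: 0.0
t: 5.67
position: [514.1, -49.6, 22.3]
orientation: [[-0.997, 0.078, -0.0], [0.078, 0.997, -0.0], [0.0, -0.0, -1.0]]
ft_force: [-0.6, -0.1, -0.5]
gripper_width: 0.001
grip_force: 0.0
5.6667 [514.1 -49.6  22.3] yawX 175.5
513.4,-50.5,22 -> [ 0.6 -1.   0.3]
```

View pics/c1.png

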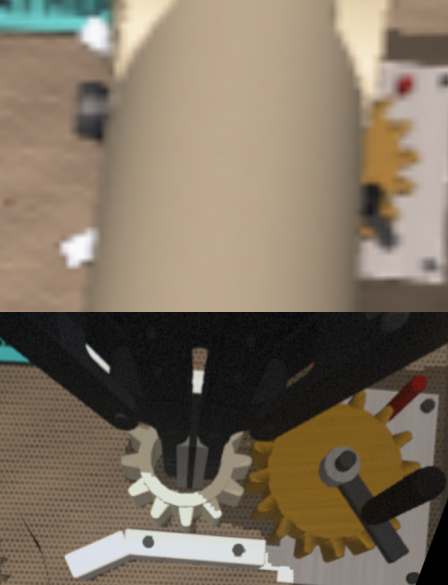

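The gear is between the rails about 76 mm from the master (gear at (186,462), master at (337,475) in the map), so the tips are just meeting. I push gently on.

```bash
for k in 1 2; do :; done; echo '[{"xyz":[0, -1, 0]}, {"xyz":[0, -1, 0]}, {"xyz":[0, -1, 0]}, {"xyz":[0, -1, 0]}, {"xyz":[0, -1, 0]}, {}]' > next.json && python3 shift.py next.json|sed -n '1,2p;4p'; echo '[{"xyz":[0, -1, 0]}, {"xyz":[0, -1, 0]}, {"xyz":[0, -1, 0]}, {}, {}]' > next.json && python3 shift.py next.json|sed -n '1,2p;4p'
python3 - <<'E'
from meas import *
s=probe_bus.state();w,d,_=cam("wrist");j=wristext(viewer.camera_info("wrist"),s["orientation"],s["position"])
n=topmap(w,j,450,560,-180,20,3,15)
cv2.imwrite("pics/d1.png",n[:,:,::-1])
E
```

```text
t: 6.27
position: [513.8, -54.0, 22.3]
ft_force: [-0.4, -0.3, 0.5]
t: 6.68
position: [513.5, -56.8, 22.3]
ft_force: [-0.7, -0.2, 0.3]
```

View pics/d1.png

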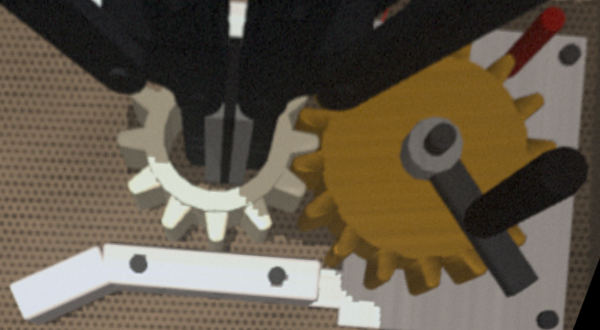

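The teeth are interlocking: gear at about (218,150), master teeth between its teeth at (305,160). I push on until the force rises.

```bash
for k in a; do echo '[{"xyz":[0, -1, 0]}, {"xyz":[0, -0.7, 0]}, {}]' > next.json && python3 shift.py next.json|sed -n '1,2p;4p'; done;  echo '[{"xyz":[0, -0.7, 0]}, {"xyz":[0, -0.7, 0]}, {}]' > next.json && python3 shift.py next.json|sed -n '1,2p;4p'
python3 - <<'E'
from meas import *
s=probe_bus.state();w,d,_=cam("wrist");j=wristext(viewer.camera_info("wrist"),s["orientation"],s["position"])
n=topmap(w,j,450,560,-180,20,3,15);np.save("d2.npy",n)
def bore(n):
    # lower outline of white ring: tips
    h=cv2.cvtColor(n,cv2.COLOR_RGB2HSV);k=((h[...,0]>15)&(h[...,0]<32)&(h[...,1]>150)&(h[...,2]>60)).astype(np.uint8);k[:, :260]=0
    pts=np.argwhere(k)[:,::-1].astype(np.float32);(cx,cy),r=cv2.minEnclosingCircle(pts);return 560-cy/3,20-cx/3,r/3
print(bore(n))
E
```

```text
t: 6.98
position: [513.5, -57.9, 22.3]
ft_force: [-0.0, 2.5, -0.1]
t: 7.23
position: [513.6, -58.5, 22.4]
ft_force: [0.7, 5.8, -0.0]
(507.0, -120.0, 46.06400044759115)
```

The force rises at the bottom of the mesh (5.8 N), so the gear is fully in. I back off a little, lift straight out, and look again before cranking.

```bash
echo '[{"xyz":[0, 2, 0]}, {"xyz":[0, 2, 0]}, {}, {"xyz":[0, 0, -10]}, {"xyz":[0, 0, -20]}, {"xyz":[0, 0, -20]}, {"xyz":[0, 0, -15]}, {"xyz":[15, 0, 0]}, {"xyz":[20, 0, 0]}, {}]' > next.json && python3 shift.py next.json; python3 go.py 468,-112,82
python3 - <<'E'
from meas import *
p,d,i=cam("top")
s=probe_bus.state();w,d,_=cam("wrist");j=wristext(viewer.camera_info("wrist"),s["orientation"],s["position"])
n=topmap(w,j,440,570,-190,10,3,16);m=topmap(p,i,440,570,-190,10,3,16)
cv2.imwrite("pics/e1.png",cv2.resize(np.vstack([m,n]),None,fx=.76,fy=.76,interpolation=cv2.INTER_AREA)[:,:,::-1])
E
```

```text
t: 8.12
position: [476.0, -53.7, 87.8]
orientation: [[-0.997, 0.079, -0.002], [0.079, 0.997, 0.0], [0.002, -0.0, -1.0]]
ft_force: [-1.2, 0.2, -0.8]
gripper_width: -0.003
grip_force: 0.0
8.1167 [476.  -53.7  87.8] yawX 175.47
468,-112,82 -> [  3.3 -58.7   5.8]
```

View pics/e1.png

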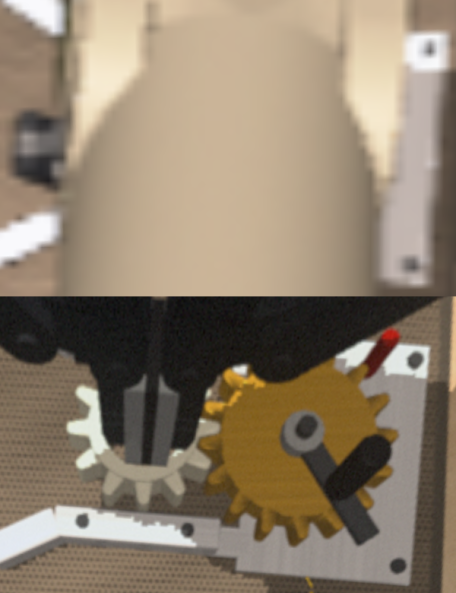

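The map shows the gear at (143,435) and the master at (300,437), about 69 mm apart with teeth interlocked. I'll go behind the knob on its clockwise side and push it round.

```bash
echo '[{"xyz":[0, -15, 0]}, {"xyz":[2, -22, 0]}, {"xyz":[1, -22, 0]}, {}, {}, {"xyz":[0, 0, 15]}, {"xyz":[0, 0, 18]}, {}, {}, {}]' > next.json && python3 shift.py next.json ; python3 go.py 474,-122.9,49 477.7,-135.4,49 486,-145.5,49 496.6,-151.8,49 507.5,-154.7,49 511.6,-151.7,49
```

```text
t: 9.05
position: [471.8, -111.3, 54.9]
orientation: [[-0.997, 0.077, 0.0], [0.077, 0.997, -0.0], [-0.0, -0.0, -1.0]]
ft_force: [0.8, 0.3, 0.4]
gripper_width: -0.004
grip_force: 0.0
9.05 [ 471.8 -111.3   54.9] yawX 175.59
474,-122.9,49 -> [ -3.1 -11.4   5.9]
477.7,-135.4,49 -> [ -7.7 -23.5   5.9]
486,-145.5,49 -> [-16.8 -33.    5.9]
496.6,-151.8,49 -> [-27.8 -38.4   5.9]
507.5,-154.7,49 -> [-38.9 -40.5   5.9]
511.6,-151.7,49 -> [-42.8 -37.2   5.9]
```

```bash
echo '[{"xyz":[-1, -3.8, 3]}, {"xyz":[-1, -3.8, 2]}, {"xyz":[-1.1, -3.8, 0]}, {"xyz":[-1.5, -4, 0]}, {"xyz":[-1.5, -4, 0]}, {"xyz":[-1.6, -4.1, 0]}, {"xyz":[-3, -3.2, 0]}, {"xyz":[-3, -3.2, 0]}, {"xyz":[-3.1, -3.1, 0]}, {}]' > next.json && python3 shift.py next.json|sed -n '1,2p;4p'; echo '[{"xyz":[-3.6, -1.8, 0]}, {"xyz":[-3.7, -1.8, 0]}, {"xyz":[-3.7, -1.8, 0]}, {"xyz":[-2.8, -0.5, 0]}, {"xyz":[-2.8, -0.5, 0]}, {"xyz":[-2.8, -0.5, 0]}, {}]' > next.json && python3 shift.py next.json|sed -n '1,2p;4p';  python3 - <<'E'
from meas import *
p,d,i=cam("top")
s=probe_bus.state();w,d,_=cam("wrist");j=wristext(viewer.camera_info("wrist"),s["orientation"],s["position"])
n=topmap(w,j,440,570,-190,10,3,16);
cv2.imwrite("pics/f1.png",n[:,:,::-1])
E
```

```text
t: 9.88
position: [486.0, -146.9, 49.4]
ft_force: [-0.0, -0.3, 0.8]
t: 10.47
position: [504.8, -154.5, 49.3]
ft_force: [-0.6, 0.1, 0.1]
```

View pics/f1.png

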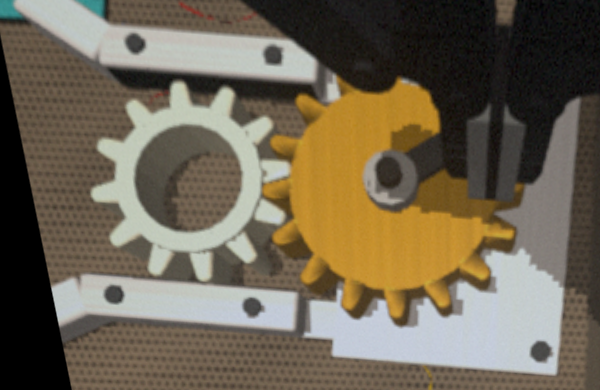

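The arm now points right and up from the hub (390,175). The gear is still in mesh at (195,178). I push on to the stop.

```bash
echo '[{"xyz":[-2.5, 0.5, 0]}, {"xyz":[-2, 1, 0]}, {"xyz":[-1.5, 1, 0]}, {}]' > next.json && python3 shift.py next.json|sed -n '1,2p;4p'; echo '[{"xyz":[-1.5, 1, 0]}, {"xyz":[-1.5, 1, 0]}, {}]' > next.json && python3 shift.py next.json|sed -n '1,2p;4p'; echo '[{"xyz":[-1, 0.7, 0]}, {"xyz":[-1, 0.7, 0]}, {}]' > next.json && python3 shift.py next.json|sed -n '1,2p;4p'
```

```text
t: 10.9
position: [507.8, -153.6, 48.8]
ft_force: [-10.8, -2.5, 7.9]
t: 11.15
position: [508.4, -153.5, 48.4]
ft_force: [-18.1, -5.7, 9.4]
t: 11.4
position: [508.9, -153.3, 48.2]
ft_force: [-25.1, -9.2, 17.0]
```

It is hard against the stop, at 25 N. I back off, lift, move clear and check.

```bash
echo '[{"xyz":[4, -1, 0]}, {"xyz":[6, -2, 0]}, {"xyz":[6, -2, 0]}, {}, {"xyz":[0, 0, -20]}, {"xyz":[0, 0, -25]}, {"xyz":[0, 10, -20]}, {"xyz":[5, 30, 0]}, {"xyz":[5, 30, 0]}, {"xyz":[5, 30, 0]}]' > next.json && python3 shift.py next.json|sed -n '1,2p;4p'; echo '[{"xyz":[0, 30, 0]}, {"xyz":[0, 30, 0]}, {"xyz":[0, 25, 0]}, {"xyz":[0, 20, 0]}, {}, {}]' > next.json && python3 shift.py next.json|sed -n '1,2p;4p'
python3 - <<'E'
from meas import *
s=probe_bus.state();w,d,_=cam("wrist");j=wristext(viewer.camera_info("wrist"),s["orientation"],s["position"])
p,d,i=cam("top");m=topmap(p,i,430,590,-190,130,2,15);n=topmap(w,j,430,590,-190,130,2,15)
print(gears(w,j)[1])
cv2.imwrite("pics/g1.png",cv2.resize(np.vstack([m,n]),None,fx=.93,fy=.93)[:,:,::-1])
E
python3 go.py 455.8,91.5,22
```

```text
t: 12.23
position: [492.7, -50.6, 115.1]
ft_force: [1.0, 0.5, 0.3]
t: 12.73
position: [500.5, 54.5, 114.4]
ft_force: [0.7, -1.0, 0.6]
[(np.float64(455.6), np.float64(91.4), np.float64(1748.125), 455.54530334472656, 91.24130249023438, 33.718994140625)]
12.8333 [500.4  52.  114.3] yawX 175.53
455.8,91.5,22 -> [47.5 36.  92.3]
```

View pics/g1.png

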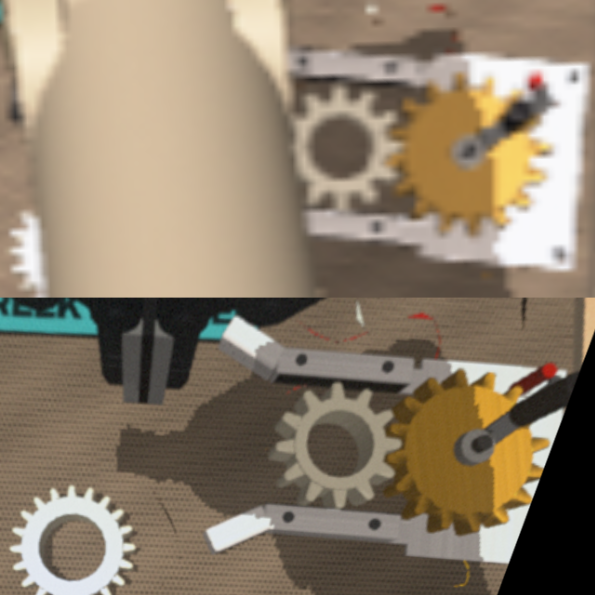

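The crank rests on the red post, arm to (537,85), and the coarse gear stays meshed at (341,147). Next, the fine gear.

```bash
echo '[{"xyz":[16, 12, 10]}, {"xyz":[16, 12, 15]}, {"xyz":[15.5, 12, 15]}, {}, {}, {}]' > next.json && python3 shift.py next.json|sed -n '2p'; python3 go.py 455.6,91.4,22
```

```text
position: [456.5, 91.0, 74.8]
13.3333 [456.5  91.   74.8] yawX 175.46
455.6,91.4,22 -> [ 1.   0.3 52.8]
```

```bash
echo '[{"xyz":[0.5, 0, 15]}, {"xyz":[0, 0, 15]}, {"xyz":[0, 0, 12]}, {"xyz":[0, 0, 10]}, {}, {}, {}]' > next.json && python3 shift.py next.json|sed -n '2p;4p'; python3 go.py 493.5,161.5,22 515,295.8,22
```

```text
position: [456.0, 91.9, 23.0]
ft_force: [0.4, 0.6, -0.3]
13.9167 [456.   91.9  23. ] yawX 175.5
493.5,161.5,22 -> [-31.9  72.3   1.1]
515,295.8,22 -> [-42.8 207.9   1.1]
```

```bash
echo '[{"xyz":[-2, 5, 0.5]}, {"xyz":[-4, 9, 0]}, {"xyz":[-5, 11, 0]}, {"xyz":[-5, 11, 0]}, {"xyz":[-5, 11, 0]}, {"xyz":[-5, 11, 0]}, {"xyz":[-4, 9, 0]}, {"xyz":[-2, 5, 0]}, {"xyz":[-0.5, 4, 0]}, {"xyz":[-0.8, 8, 0]}]' > next.json && python3 shift.py next.json|sed -n '2p;4p'; echo '[{"xyz":[-0.9, 11, 0]}, {"xyz":[-0.9, 11, 0]}, {"xyz":[-0.9, 11, 0]}, {}, {}]' > next.json && python3 shift.py next.json|sed -n '2p;4p'; python3 go.py 515,295.8,22;  python3 - <<'E'
from meas import *
s=probe_bus.state();w,d,_=cam("wrist");j=wristext(viewer.camera_info("wrist"),s["orientation"],s["position"])
cv2.imwrite("pics/h1.png",topmap(w,j,430,600,160,350,3,10)[:,:,::-1])
E
```

```text
position: [494.9, 172.6, 21.5]
ft_force: [-0.3, -0.5, 1.3]
position: [500.0, 207.1, 21.7]
ft_force: [-0.6, -0.4, -0.9]
15.1667 [500.  207.1  21.7] yawX 175.65
515,295.8,22 -> [-8.2 89.6 -0.3]
```

View pics/h1.png

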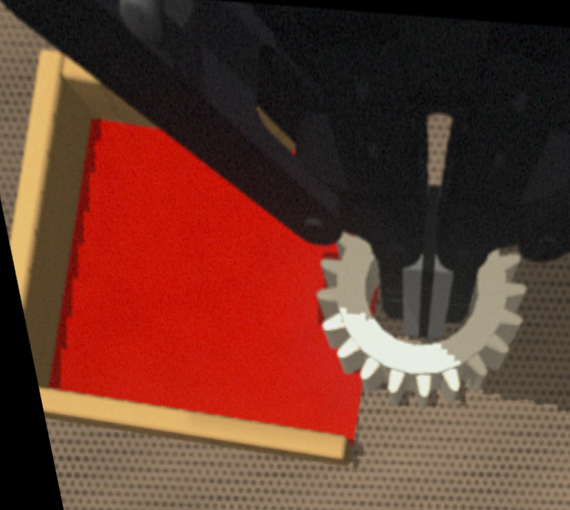

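The fine gear, at (422,295), is lined up with the pen's opening. I carry on in.

```bash
echo '[{"xyz":[-0.5, 5, 0]}, {"xyz":[-1, 10, 0]}, {"xyz":[-1, 11, 0]}, {"xyz":[-1, 11, 0]}, {"xyz":[-1, 11, 0]}, {"xyz":[-1, 11, 0]}, {"xyz":[-1, 10, 0]}, {"xyz":[-0.8, 8, 0]}, {"xyz":[-0.5, 5, 0]}, {"xyz":[-0.3, 3, 0]}]' > next.json && python3 shift.py next.json|sed -n '2p;4p'; echo '[{"xyz":[0, 2, 0]}, {"xyz":[0, 1, 0]}, {}, {}]' > next.json && python3 shift.py next.json|sed -n '2p;4p'; echo '[{"xyz":[0, -1.5, 0]}, {"xyz":[0, -1.5, 0]}, {}, {"xyz":[0, 0, -10]}, {"xyz":[0, 0, -25]}, {"xyz":[0, 0, -30]}, {"xyz":[0, 0, -40]}, {"xyz":[0, 0, -30]}, {}]' > next.json && python3 shift.py next.json|sed -n '2p;4p'
python3 - <<'E'
from meas import *
s=probe_bus.state();w,d,_=cam("wrist");j=wristext(viewer.camera_info("wrist"),s["orientation"],s["position"])
n=topmap(w,j,430,600,-180,380,1.4,12)
p,d,i=cam("top");m=topmap(p,i,430,600,-180,380,1.4,12)
print(gears(w,j,win=(440,590,200,345))[1])
cv2.imwrite("pics/i1.png",np.vstack([m,n])[:,:,::-1])
E
```

```text
position: [514.7, 291.1, 21.7]
ft_force: [-0.1, -0.2, 0.4]
position: [515.1, 292.6, 21.8]
ft_force: [0.3, -0.2, 0.0]
position: [518.2, 291.9, 165.3]
ft_force: [1.3, 1.0, 0.0]
[(np.float64(509.5), np.float64(296.5), np.float64(1172.75), 514.5, 291.25, 33.24532699584961)]
```

View pics/i1.png

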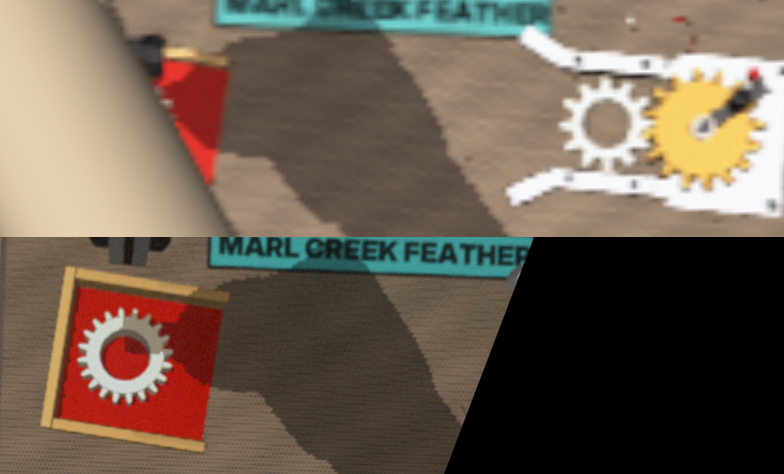

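The fine gear is wholly inside the pen, at (125,355). The coarse gear at (606,123) is about 69 mm from the master at (703,128), and the crank is at the post (752,77). All done, so I hand it in.

```bash
python3 -c "
from station import robot, viewer, probe_bus
print(robot.sign_off())"
```

```text
the job is handed in; nothing more can be done
None
```

I've handed in the job, after roughly 17 of the 54 s: the 12-tooth gear is in mesh about 69 mm from the master's axis, the crank was pushed anticlockwise hard against its stop, and the 20-tooth gear then went fully into the pen.

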